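Close up the jar mill's drive cover

ROBOT

A 6-joint arm with a two-finger parallel gripper is mounted at the origin on the work surface. World frame = base frame: x ahead of the robot, y to its left, z up, the work surface at z = 0. Lengths are in m, angles in degrees, forces in N, time in s.
With the tool pointing down it reaches from about 0.4 to 0.825 m from the base axis. Payload 7 kg.
Tool frame: the origin (TCP) lies at the very end of the fingers, on their centre line; the grasp point (between the pads) lies 19 mm behind it (ctrl.grip_point_offset is the distance from the TCP to the grasp point, in m); x points along the fingers, z is the direction in which the jaws open and shut, and the axes are right-handed (so a half turn about x gives the same grasp; the last joint's range is limited). The gripper opens to 88 mm and grips with 3 to 60 N. Pads are 19 mm wide; open, the fingers measure 130 mm over their backs; the gripper's body (78 mm by 193 mm) begins 47 mm behind the grasp point.
Start: joints at [-57.92, 20.546, 0.682, 0, -70.136, -16.507], TCP at [0.181, -0.65, 0.227] pointing down, gripper open.
Joint ranges: [-176.03, 176.03], [-82.01, 121.73], [-58.28, 71.71], [-173.87, 95.51], [-174.79, -0.11], [-173.66, 173.66]. Speed limits (degrees/s): [136.94, 136.94, 172.46, 180, 180, 180].

INTERFACE

Orientations are given as [roll, pitch, yaw] about the fixed x, y, z axes, in that order (R = Rz(yaw) Ry(pitch) Rx(roll)).
In Python, from plant import get_obs, snapshot, calibration, close_job, ctrl gives the robot as it stands.
- The arm moves only by the tool move_arm, never from a script. Its argument "commands" is a list that holds one entry, the list of rows, each a list of 4 numbers: the shift along the tool's x, y, z in cm, then the turn about the tool's x in rad. In form: [[[dx, dy, dz, spin], ...]]. A call has 1 to 8 rows; each row shifts and turns the commanded pose from where the row before left it, along the tool's axes as they then stand; what a row does not reach is not made up. A row lasts 1/10 s, in which the tool goes at most 50 mm and 8.59 degrees, less where a joint would pass 70% of its speed; a pose out of reach is approached as far as the arm can. A call with a gripper value outside its range is refused whole. "jaw" is the finger opening in cm, from 0 to 8.76, set as the call begins (left out, the last holds). The fingers move at their own pace and stop on an object; the grip force is fixed at half the most. Time passes only in rows, so rows that do not move let the fingers close. It gives the time, the measured TCP pose, the force and the opening at its end, in the units of the state.
- get_obs(): the state, without advancing time (a new reading comes with each control period).
- snapshot(name): name is "side" or "top" or "wrist"; returns (picture, depth): 400x640x3 uint8, red, green, blue; 400x640 float32, m along the optical axis (not along the pixel's ray), 0 where there is no reading.
- calibration(name): a dict with "mtx" (3x3 intrinsics, pixels), "k1" (the pictures are not rectified: a ray, as slopes to the right and down, at radius r is drawn at 1 + k1 r^2 times it, then the intrinsics apply), "T" (4x4, takes a point from camera to world coordinates); the wrist camera has in their place "tool_from_camera" (4x4, takes a point from camera to tool coordinates, whose origin is the TCP and whose axes are the tool frame's). Camera axes: x right, y up, looking along -z (the intrinsics and any distortion apply to the point x, -y, -z); pixel columns grow to the right and rows downward; lengths in m; the calibration is good to about 2 mm. A picture is of the moment at which its call begins: read the wrist's pose just before it. calibration takes no time and is no camera call.
- close_job(): hands the job in, once; it reports no verdict.
The state is a dict: "clock": time; "joint_pos": joint angles; "qvel": joint speeds; "tau": joint torques, N m; "tool_pos": TCP position; "orientation": TCP orientation; "force": force on the tool from outside, world axes, zero at the start; "moment": the same for the moment, N m; "opening": finger opening in m.
Only numpy, scipy, OpenCV 4.12 (cv2) and the standard library are available. Lean on these libraries where they do the work, as an engineer would, in place of code of your own. Each camera call takes 0.05 s, during which the arm holds its last target. There are 200 camera calls.

TASK

The drive cover of the glaze mill is lying loose on its housing. Bring it home so that it drops over its two studs and lies flat on the housing, then lock it: press the T-handle down, give it a quarter turn clockwise until it catches, and let go. Leave the pot, the slip jar and the brush where they are.

Things in the scene. Friction and masses are not known exactly. Their poses are not given: they have to be found in the camera images.
- seat (a point): The cover's home on the jar mill: centre of the flat top face of its drive housing, a fixed grey steel box, top 230 (x) x 170 (y) mm, 150 mm above the bench. z up; y points along the mill to the rollers (from 94 mm) and the white jar (from 135 mm, its top 133 mm above this point). A hand opening spans x -50 to 4, y -50 to 50 mm.
- stud_left (a point): Foot of one of two upright steel studs on the housing's top face, at x = -70, y = +45 mm in the seat's frame: 14 mm diameter, 9 mm high, the upper 5 mm coned to 9 mm.
- stud_right (a point): Foot of the other stud, the same, at x = -70, y = -45 mm in the seat's frame.
- slot (a point): Centre, at the level of the top face, of the slot for the T-handle's cross-pin: at x = +70, y = 0 in the seat's frame, 36 (x) x 12 (y) mm, through the 10 mm thick top.
- cover_mid (a point): Centre of the underside of the loose cover: aluminium plate 200 (x) x 150 (y) x 4 mm, z up, 0.4 to 0.65 kg, 18 mm holes at x = -70, y = +45 and -45 mm. Home: on the seat point, axes alike, about 2 mm play. Starts level 9 mm above the seat, resting on the stud tops and the T-handle's foot, 30 to 45 mm short of home (towards seat -x), up to 12 mm aside, turned up to 5 degrees.
- handle (a point): Middle of the grip bar of the cover's fixed black bow handle, at x = -32, y = 0, z = 42 mm in the cover's frame, axes as the cover's. The bar is 14 mm wide (x), 12 mm tall, 100 mm long (y), with a 14 mm post under each end and 32 mm clear under it.
- tee_grip (a point): Centre of the wing of the black quarter-turn T-handle on the cover, on its axis, at x = 70, y = 0, z = 48 mm in the cover's frame when up. Wing 70 mm long (own x), 14 mm thick (own y), 28 mm tall; neck 20 mm diameter; collar 34 mm diameter, its top 9 mm above the cover's underside. Unlocked, the wing lies along the cover's x; locked, across it.
- tee (a joint): How far the T-handle is pressed into the cover, m: 0 up, 0.014 at its stop; a spring lifts it with 6 N (up) to 12 N (stop). A 30 mm cross-pin, parallel to the wing, reaches 9 mm below the plate. Cover home: the pin stands in the slot and the wing cannot turn; pressed over 9 mm it can; after a quarter turn, let up, the pin rises into a groove and holds at about 0.005.
- tee_turn (a joint): Angle of the T-handle in the cover, rad: 0 unlocked, grows clockwise seen from above, 1.57 locked; stops at -0.15 and 1.75.
- pot_mid (a point): Bystander: middle of a large dark marbled-clay pot, 160 mm diameter, 166 mm tall, standing on the bench.
- slip_jar: Bystander: clear jar with white cap, 80 mm diameter, 110 mm tall, standing on the bench; origin at its foot.
- brush: Bystander: glaze brush 190 mm long lying on the bench; origin at its underside.

How it is judged:
By the outcome, as a careful person would: the job done as asked, in the order asked, and still so for the second after the job is handed in, with the robot touching nothing.
It also fails if it takes over 42 s, if anything falls off the work surface, if the arm or the gripper's body presses on something with over 40 N, if the wrist force passes 120 N, or if a joint passes its speed limit or range.

## Working session

There is one attempt and no reset: what is moved stays moved. The work goes in short steps, Python scripts to look and compute and a tool call to move; the robot and the scene stay as the last step left them, time stands still between calls to the robot, and variables do not carry over. Pictures are saved under pics/ and viewed, about 8 in all and at most 12, crops included, and the job is handed in when it is done.

Besides the shell and the picture viewer there is one more tool, called after "Call:" by a JSON object that holds its "name" and its "arguments". move_arm: Moves the arm, as the interface text tells. Its arguments: {"type":"object","properties":{"commands":{"type":"array"},"jaw":{"type":"number"}},"required":["commands"]}

```bash
mkdir -p pics; ls
cat > h.py <<'E'
import numpy as np, cv2
from plant import get_obs, snapshot, calibration
from scipy.spatial.transform import Rotation as R
def toolT(o):
    T=np.eye(4);T[:3,:3]=R.from_euler('xyz',o['orientation'],degrees=True).as_matrix();T[:3,3]=o['tool_pos'];return T
def shot(name,fn=None):
    o=get_obs();p,d=snapshot(name);c=calibration(name)
    T=c['T'] if 'T' in c else toolT(o)@c['tool_from_camera']
    if fn: cv2.imwrite('pics/'+fn,p[:,:,::-1])
    return p,d,dict(K=np.array(c['mtx']),k1=c['k1'],T=np.array(T))
def rays(uv,c):
    uv=np.float64(uv).reshape(-1,1,2)
    s=cv2.undistortPoints(uv,c['K'],np.array([c['k1'],0,0,0.]))[:,0]
    return np.c_[s[:,0],-s[:,1],-np.ones(len(s))]
def onplane(uv,c,z):
    r=rays(uv,c)@c['T'][:3,:3].T;o=c['T'][:3,3]
    return o+r*((z-o[2])/r[:,2])[:,None]
def cloud(d,c):
    v,u=np.mgrid[:400,:640];r=rays(np.c_[u.ravel(),v.ravel()],c)*d.reshape(-1,1)
    return (r@c['T'][:3,:3].T+c['T'][:3,3]).reshape(400,640,3)
E
python3 - <<'E'
from h import *
o=get_obs();print(o)
for n in['top','side','wrist']:
    p,d,c=shot(n,n+'1.png');print(n,c['k1'],c['K'].round(1).tolist(),c['T'].round(3).tolist())
    np.savez(n+'1.npz',p=p,d=d,**c)
a=[cv2.imread(f'pics/{n}1.png') for n in('top','side')]
cv2.imwrite('pics/all1.png',cv2.resize(np.vstack(a),None,fx=.75,fy=.75,interpolation=cv2.INTER_AREA))
E
```

```text
pics
{'clock': 0.0, 'joint_pos': array([-5.79188939e+01,  2.05920650e+01,  6.31783282e-01, -2.05720539e-02,
       -7.01339942e+01, -1.65088362e+01]), 'qvel': array([ 0.0715663 , -0.05624921,  0.03331314, -0.07809537, -0.06207271,
       -0.01924325]), 'tau': array([-5.36384887e-04, -5.82721031e+01,  2.93068510e+01,  6.99753553e+00,
        6.93037538e-03, -1.14324419e-04]), 'tool_pos': array([ 0.1810691 , -0.64974427,  0.22559902]), 'orientation': array([  4.91817962,  89.90376038, 110.48344285]), 'force': array([ 0.54598203, -0.01002809,  0.16154233]), 'moment': array([-0.02063703,  0.01555707, -0.01536702]), 'opening': 0.08747661127143291}
top 0.044665170028040636 [[486.6, 0.0, 325.2], [0.0, 486.6, 199.6], [0.0, 0.0, 1.0]] [[-0.027, 0.997, -0.075, 0.425], [-1.0, -0.028, -0.007, -0.265], [-0.009, 0.075, 0.997, 1.15], [0.0, 0.0, 0.0, 1.0]]
side -0.05947930046873766 [[490.7, 0.0, 322.7], [0.0, 490.7, 207.7], [0.0, 0.0, 1.0]] [[-0.89, 0.306, -0.337, 0.214], [-0.455, -0.605, 0.654, 0.298], [-0.004, 0.735, 0.678, 0.732], [0.0, 0.0, 0.0, 1.0]]
wrist -0.003014402227679799 [[308.3, 0.0, 323.2], [0.0, 308.3, 198.8], [0.0, 0.0, 1.0]] [[-0.269, -0.92, -0.285, 0.103], [0.963, -0.256, -0.081, -0.671], [0.001, -0.296, 0.955, 0.384], [0.0, 0.0, 0.0, 1.0]]
```

View pics/all1.png

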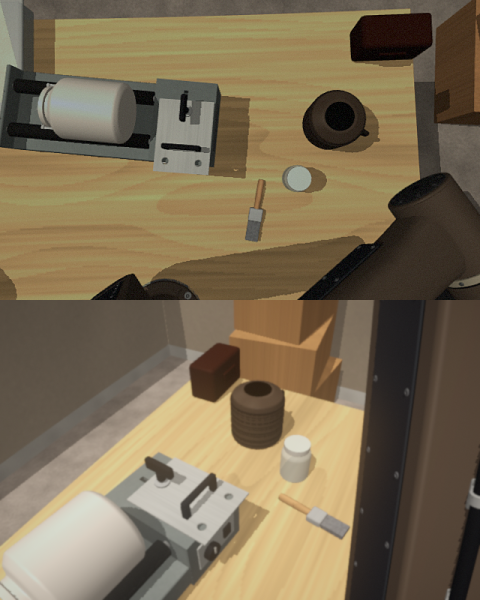

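Run:
```python
from h import *
for n in('top','side'):
    f=np.load(n+'1.npz');c={k:f[k] for k in('K','k1','T')};c['k1']=float(c['k1']);P=cloud(f['d'],c);P[f['d']==0]=9
    Z=P[...,2];box=(P[...,0]>.3)&(P[...,0]<.75)&(P[...,1]<.05)&(P[...,1]>-.25)
    print(n,np.histogram(Z[box],bins=np.arange(-.01,.25,.01)))
    for nm,lo,hi in(('cover',.156,.172),('housing',.14,.155),('handle',.195,.212),('tee',.213,.23),('hi',.14,.172)):
        m=(box&(Z>lo)&(Z<hi)).astype(np.uint8)
        m=cv2.morphologyEx(m,cv2.MORPH_OPEN,np.ones((2,2)))
        k,L,S,_=cv2.connectedComponentsWithStats(m)
        for j in range(1,k):
            if S[j,4]<60: continue
            q=P[L==j];r=cv2.minAreaRect(np.float32(q[:,:2]*1000))
            print(nm,S[j],q[:,2].mean().round(4),np.median(q,axis=0).round(4),np.round(r[0],1),np.round(r[1],1),round(r[2],1))
f=np.load('top1.npz');cv2.imwrite('pics/t.png',cv2.resize(f['p'][90:250,180:320,::-1],None,fx=4,fy=4,interpolation=cv2.INTER_CUBIC)[:600])
```

```text
top (array([7828, 4709,   24,   55,   31,   19,   55,   42,   39,  822,  455,
         46,  119,  139,  394, 2248, 1757, 5911,  110,  112,  147,  520,
        293,  259,  135]), array([-0.01,  0.  ,  0.01,  0.02,  0.03,  0.04,  0.05,  0.06,  0.07,
        0.08,  0.09,  0.1 ,  0.11,  0.12,  0.13,  0.14,  0.15,  0.16,
        0.17,  0.18,  0.19,  0.2 ,  0.21,  0.22,  0.23,  0.24]))
cover [177 132   5  25  69] 0.2843 [0.6238 0.0408 0.1569] [4814.4 4507.9] [12279.7    41.6] 46.8
cover [ 205  132   82  102 6401] 0.1786 [ 0.5419 -0.0976  0.1624] [4676.2 4459. ] [12537.4   274.1] 47.7
cover [174 158   5  23  64] 0.2946 [0.572  0.0463 0.1575] [4788.2 4512. ] [12309.5    39.4] 46.6
housing [ 198  106   94  109 2640] 0.1967 [ 0.662  -0.0757  0.1497] [4832.2 4379.2] [12441.4   314.9] 46.5
housing [180 123  25  14 232] 0.2571 [0.6565 0.019  0.1427] [4812.5 4507.1] [12283.5    43.3] 47.2
housing [178 182  20  13 202] 0.1863 [0.5335 0.0287 0.1428] [4753.2 4513.7] [12355.1    35.3] 46.7
handle [167 120  10  62 173] 0.2479 [0.6052 0.0427 0.1971] [4807.1 4490.8] [12314.4    98.9] 46.6
handle [215 192
[... 1338 characters left out ...]
25.8] 30.4
housing [264 300  12   9  83] 0.2586 [ 0.4784 -0.045   0.15  ] [4730.7 4480.1] [12434.8    24.3] 46.7
housing [194 321  29  26 404] 0.1653 [0.5309 0.0317 0.1437] [4752. 4515.] [12354.8    37.4] 46.7
handle [195 219  38  22 248] 0.27 [ 0.6013 -0.0938  0.2024] [4819.  4417.5] [12406.1    96.3] 47.2
handle [241 231  48  50 660] 0.2268 [ 0.5069 -0.086   0.2053] [4709.9 4432.1] [12530.7   249.5] 47.9
tee [194 209  37  24 359] 0.2184 [ 0.6051 -0.0963  0.2198] [ 611.6 -102.8] [50.8 64.5] 41.6
hi [  141   204   192   133 12268] 0.1943 [ 0.5522 -0.0647  0.1623] [4771.3 4334.6] [12590.    289.2] 46.5
hi [194 321  29  26 404] 0.1653 [0.5309 0.0317 0.1437] [4752. 4515.] [12354.8    37.4] 46.7
```

View pics/t.png

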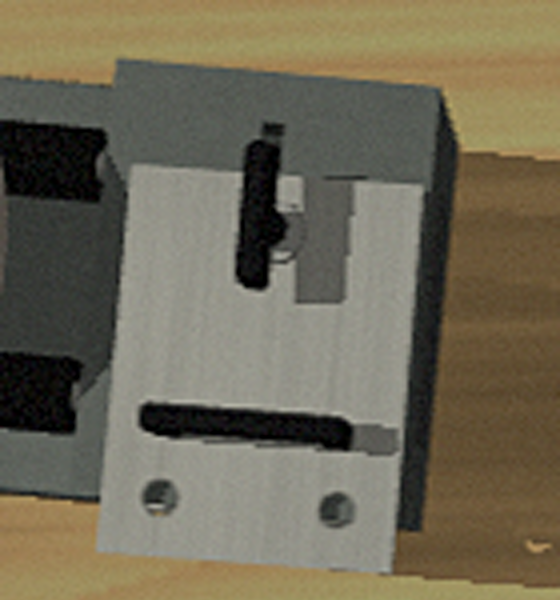

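Run:
```python
from h import *
f=np.load('top1.npz');c={k:f[k] for k in('K','k1','T')};c['k1']=float(c['k1'])
g=cv2.cvtColor(f['p'],cv2.COLOR_RGB2GRAY)
def w(pts,z,ref=True):
    p=np.float32(pts)/4+[180,90]-.375
    if ref:
        p=cv2.cornerSubPix(g,np.float32(p).reshape(-1,1,2),(4,4),(-1,-1),(3,50,.01)).reshape(-1,2)
    print(((p+.375-[180,90])*4).round(0).tolist())
    return onplane(p,c,z)*1000
def rep(n,q):
    print(n,q[:,:2].round(1).tolist())
H=w([(117,60),(440,88)],150);H=w([(117,60),(440,88)],.150);rep('H',H)
d=H[0]-H[1];print(np.linalg.norm(d));y=d/np.linalg.norm(d);x=np.array([y[1],-y[0],0]);ang=np.degrees(np.arctan2(x[1],x[0]))
seat=H.mean(0)-115*x;print('seat',seat,ang)
C=w([(130,165),(424,184),(391,572),(98,552)],.163);rep('C',C)
for i in range(4):
    e=C[(i+1)%4]-C[i];print(np.linalg.norm(e).round(1),np.degrees(np.arctan2(e[1],e[0])).round(1))
print('cover ctr',C.mean(0))
h=w([(160,496),(337,510)],.163,False);rep('holes',h)
e=h[0]-h[1];print(np.linalg.norm(e),np.degrees(np.arctan2(e[1],e[0]))-90)
rep('tee',w([(259,141+7),(253,282)],.221,False)); rep('handle',w([(147,415),(345,430)],.207,False))
rep('slot',w([(272,124)],.15,False))
p=f['p'];
cv2.imwrite('pics/s.png',cv2.resize(np.load('side1.npz')['p'][190:370,130:350,::-1],None,fx=3,fy=3,interpolation=cv2.INTER_CUBIC))
```

```text
[[117.0, 57.0], [440.0, 89.0]]
[[117.0, 57.0], [440.0, 89.0]]
H [[707.9, -20.6], [686.8, -188.6]]
169.27276979640885
seat [583.26905449 -90.24261176 150.        ] -7.1679555932250825
[[126.0, 178.0], [425.0, 188.0], [390.0, 575.0], [95.0, 552.0]]
C [[641.4, -27.3], [632.0, -181.0], [434.0, -158.8], [450.0, -9.8]]
154.0 -93.5
199.2 173.6
149.9 83.9
192.2 -5.2
cover ctr [539.34862189 -94.20792062 163.        ]
[[160.0, 496.0], [337.0, 510.0]]
holes [[477.3, -43.0], [467.7, -132.6]]
90.14266593856016 -6.116655965466492
[[259.0, 148.0], [253.0, 282.0]]
tee [[641.5, -105.8], [576.2, -101.9]]
[[147.0, 415.0], [345.0, 430.0]]
handle [[514.6, -47.0], [504.6, -143.1]]
[[272.0, 124.0]]
slot [[670.5, -100.6]]
```

View pics/s.png

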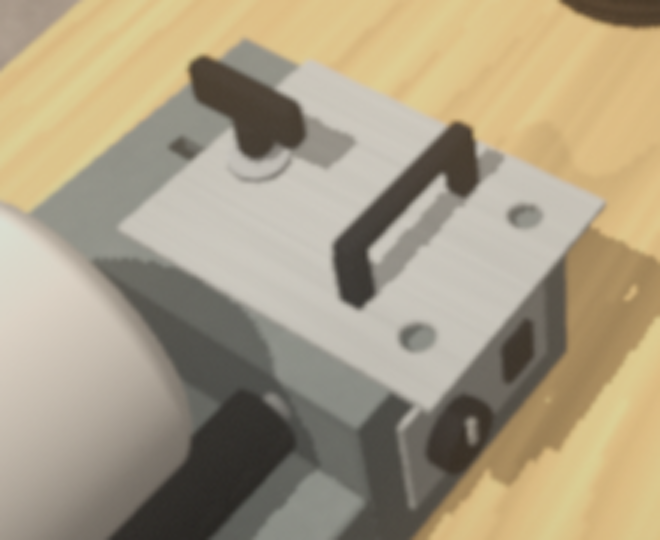

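```bash
cat >> h.py <<'E'
def go(tgt,yaw):
    """tool-axis shift (cm) to tgt and spin (rad) to bring tool z onto +-seat/cover x at yaw(deg)"""
    o=get_obs();T=toolT(o);a=T[:3,:3]
    t=np.array([np.cos(np.radians(yaw)),np.sin(np.radians(yaw)),0])
    s=np.arctan2(-(t@a[:,1]),t@a[:,2]); s2=(s+np.pi)%(2*np.pi)-np.pi
    print('tool',o['tool_pos'].round(4),'axes y',a[:,1].round(3),'z',a[:,2].round(3),'F',o['force'].round(1),'q6',o['joint_pos'][5].round(1))
    for s in (s,s-np.sign(s)*np.pi):
        b=a@R.from_rotvec([s,0,0]).as_matrix()
        print('spin',round(s,3),'shift before spin',(a.T@(np.array(tgt)-T[:3,3])*100).round(2),'after',(b.T@(np.array(tgt)-T[:3,3])*100).round(2))
E
python3 - <<'E'
from h import *
go([.510,-.092,.30],-6.1)
E
```

```text
tool [ 0.1811 -0.6499  0.2258] axes y [-0.963 -0.268  0.   ] z [-0.268  0.963  0.001] F [-0.  -0.2 -0.1] q6 -16.5
spin 1.949 shift before spin [ -7.36 -46.66  44.92] after [-7.36 58.97 26.77]
spin -1.193 shift before spin [ -7.36 -46.66  44.92] after [ -7.36 -58.97 -26.77]
```

Call:
{"name": "move_arm", "arguments": {"commands": [[[-0.9,0,0,-0.149],[-0.9,0,0,-0.149],[-0.9,0,0,-0.149],[-0.9,0,0,-0.149],[-0.9,0,0,-0.149],[-0.9,0,0,-0.149],[-0.9,0,0,-0.149],[-0.9,0,0,-0.149]]], "jaw": 8.7}}

```text
clock: 0.95
tool_pos: [0.1811, -0.65, 0.2985]
orientation: [-65.8, 90.0, 108.5]
force: [-0.1, 0.4, -0.2]
opening: 0.0869
```

Call:
{"name": "move_arm", "arguments": {"commands": [[[0,-4.2,-1.9,0],[0,-4.2,-1.9,0],[0,-4.2,-1.9,0],[0,-4.2,-1.9,0],[0,-4.2,-1.9,0],[0,-4.2,-1.9,0],[0,-4.2,-1.9,0],[0,0,0,0]]]}}

```text
clock: 1.75
tool_pos: [0.3469, -0.3684, 0.2989]
orientation: [-164.3, 89.9, 9.9]
force: [0.9, -1.1, 0.2]
opening: 0.0871
```

Run:
```python
from h import *
print(get_obs()['clock']);go([.510,-.092,.28],-6.1)
```

```text
1.75
tool [ 0.3469 -0.3684  0.2989] axes y [-0.102 -0.995 -0.   ] z [-0.995  0.102 -0.001] F [ 0.9 -1.1  0.2] q6 18.7
spin -3.137 shift before spin [  1.93 -29.16 -13.4 ] after [ 1.93 29.22 13.28]
spin 0.004 shift before spin [  1.93 -29.16 -13.4 ] after [  1.93 -29.22 -13.28]
```

Now the rest of the way above the handle, then look with the wrist camera.

Call:
{"name": "move_arm", "arguments": {"commands": [[[0.2,-4.2,-1.9,0],[0.2,-4.2,-1.9,0],[0.2,-4.2,-1.9,0],[0.2,-4.2,-1.9,0],[0.2,-4.2,-1.9,0],[0.2,-4.2,-1.9,0],[0.2,-4.0,-1.9,0],[0,0,0,0]]]}}

```text
clock: 2.55
tool_pos: [0.5102, -0.0927, 0.2836]
orientation: [-7.6, 89.9, 166.5]
force: [-1.4, -0.3, 0.1]
opening: 0.0869
```

Run:
```python
from h import *
p,d,c=shot('wrist','w2.png');np.savez('w2.npz',p=p,d=d,**c)
go([.510,-.092,.182],-6.1)
P=cloud(d,c);m=(P[...,2]>.196)&(P[...,2]<.215)&(d>0)&(P[...,0]>.48)&(P[...,0]<.54)
q=P[m];print(len(q),np.median(q,0),cv2.minAreaRect(np.float32(q[:,:2]*1000)))
```

```text
tool [ 0.509  -0.0942  0.2838] axes y [-0.104 -0.995  0.   ] z [-0.995  0.104  0.001] F [-0.7  0.2 -0. ] q6 -17.2
spin -3.139 shift before spin [10.18 -0.23 -0.09] after [10.18  0.23  0.09]
spin 0.003 shift before spin [10.18 -0.23 -0.09] after [10.18 -0.23 -0.09]
1973 [ 0.50720334 -0.09589154  0.20616281] ((507.5917663574219, -90.77567291259766), (99.07718658447266, 13.773775100708008), 84.51079559326172)
```

View pics/w2.png

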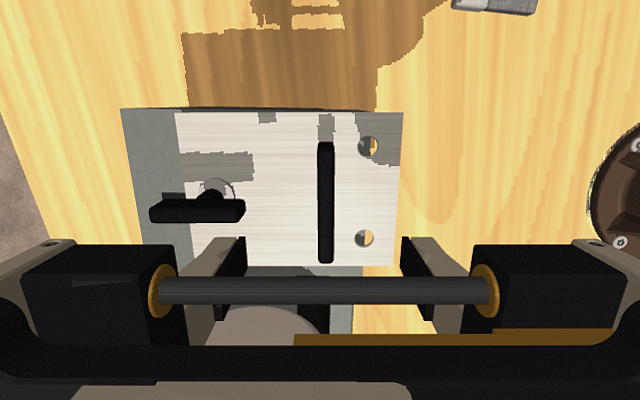

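Call:
{"name": "move_arm", "arguments": {"commands": [[[0,-0.2,0,0.005],[1,0,0,0],[1.5,0,0,0],[2,0,0,0],[2,0,0,0],[2,0,0,0],[1,0,0,0],[0.6,0,0,0]]], "jaw": 5}}

```text
clock: 3.4
tool_pos: [0.5077, -0.0948, 0.1826]
orientation: [15.7, 89.9, -170.8]
force: [-0.8, -0.0, 1.0]
opening: 0.0498
```

Call:
{"name": "move_arm", "arguments": {"commands": [[[0,0,0,0],[0,0,0,0],[0,0,0,0],[0,0,0,0],[0,0,0,0],[0,0,0,0]]], "jaw": 0}}

```text
clock: 4.0
tool_pos: [0.5085, -0.0939, 0.1839]
orientation: [-171.5, 90.0, 2.1]
force: [-1.3, 1.2, 2.5]
opening: 0.0138
```

Run:
```python
from h import *
p,d,c=shot('top','t3.png');np.savez('t3.npz',p=p,d=d,**c)
go([.5515,-.0863,.182],-7.2);print(get_obs()['opening'],get_obs()['clock'])
```

```text
tool [ 0.5085 -0.0939  0.1839] axes y [-0.111 -0.994 -0.   ] z [-0.994  0.111 -0.   ] F [-0.1  1.8  4.3] q6 -17.7
spin -3.128 shift before spin [ 0.19 -1.23 -4.19] after [0.19 1.29 4.17]
spin 0.014 shift before spin [ 0.19 -1.23 -4.19] after [ 0.19 -1.29 -4.17]
0.013515444484857806 4.05
```

Call:
{"name": "move_arm", "arguments": {"commands": [[[-0.1,0,0,0.014],[0,-0.2,-0.6,0],[0,-0.2,-0.8,0],[0,-0.2,-0.8,0],[0,-0.2,-0.8,0],[0,-0.2,-0.6,0],[0,0,-0.2,0],[0,0,0,0]]]}}

```text
clock: 4.85
tool_pos: [0.5475, -0.0888, 0.184]
orientation: [6.6, 89.9, 179.4]
force: [-0.4, 0.3, -6.0]
opening: 0.0136
```

Run:
```python
from h import *
p,d,c=shot('top','t4.png');np.savez('t4.npz',p=p,d=d,**c)
p2,d2,c2=shot('side','s4.png');np.savez('s4.npz',p=p2,d=d2,**c2)
go([.5515,-.0863,.182],-7.2);print(get_obs())
a=cv2.resize(p[90:250,180:320],None,fx=3,fy=3,interpolation=cv2.INTER_CUBIC)[:450];b=cv2.resize(p2[190:340,130:270],None,fx=3,fy=3,interpolation=cv2.INTER_CUBIC)[:450]
cv2.imwrite('pics/v4.png',np.hstack([a,b[:, :380]])[:,:,::-1])
```

```text
tool [ 0.5471 -0.0889  0.1842] axes y [-0.126 -0.992  0.   ] z [-0.992  0.126  0.001] F [-0.  -0.5 -4.8] q6 -18.2
spin 3.141 shift before spin [ 0.22 -0.31 -0.41] after [0.22 0.31 0.41]
spin -0.0 shift before spin [ 0.22 -0.31 -0.41] after [ 0.22 -0.31 -0.41]
{'clock': 4.95, 'joint_pos': array([ 1.10138035e+01,  1.11160934e+01, -1.81725887e+01, -1.12926616e-02,
       -6.07522559e+01, -1.82338969e+01]), 'qvel': array([ 0.04273311, -0.48232209, -0.06153102,  0.05237819,  0.05339803,
        0.02956394]), 'tau': array([ 4.11376962e-02, -4.55801225e+01,  2.96298462e+01,  7.41027072e+00,
        2.39267405e-01,  5.66064846e-03]), 'tool_pos': array([ 0.54708623, -0.0888532 ,  0.1842414 ]), 'orientation': array([  4.70661352,  89.95789344, 177.4809992 ]), 'force': array([-0.04189014, -0.45512814, -4.78276192]), 'moment': array([-0.00478105,  0.32770099, -0.04431805]), 'opening': 0.01342852446745148}
```

View pics/v4.png

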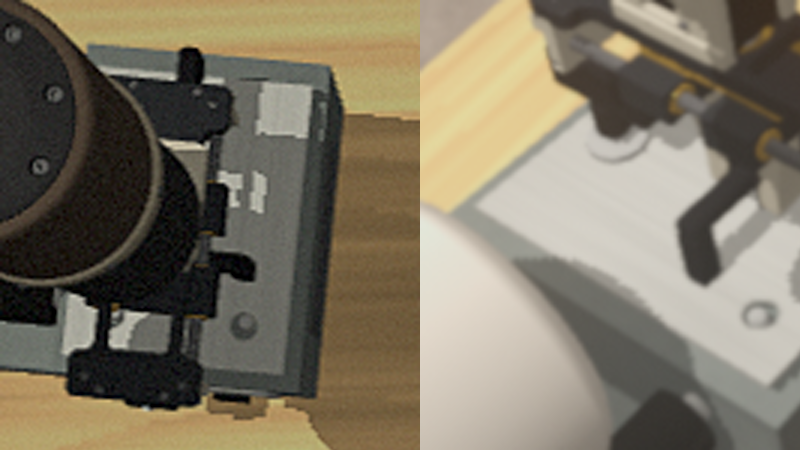

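Run:
```python
from h import *
t=np.load('t4.npz')['p'];s=np.load('s4.npz')['p']
f=lambda p,u,v:cv2.normalize(cv2.resize(p[v-16:v+16,u-16:u+16],None,fx=12,fy=12,interpolation=cv2.INTER_CUBIC),None,0,255,cv2.NORM_MINMAX)
cv2.imwrite('pics/z4.png',np.hstack([f(t,261,198),f(s,243,294)])[:,:,::-1])
for n,ps in(('t4',[(261.3,198.3)]),('s4',[(243.3,294.3)])):
    g=np.load(n+'.npz');c={k:g[k] for k in('K','k1','T')};c['k1']=float(c['k1']);print(n,onplane(ps,c,.163)*1000)
x=np.array([.9922,-.1248]);y=np.array([.1248,.9922]);S=np.array([583.3,-90.2]);print(S-70*x+45*y,S-70*x-45*y)
```

```text
t4 [[ 506.13036859 -128.01024369  163.        ]]
s4 [[514.92944093 -35.03643648 163.        ]]
[519.462 -36.815] [ 508.23  -126.113]
```

View pics/z4.png

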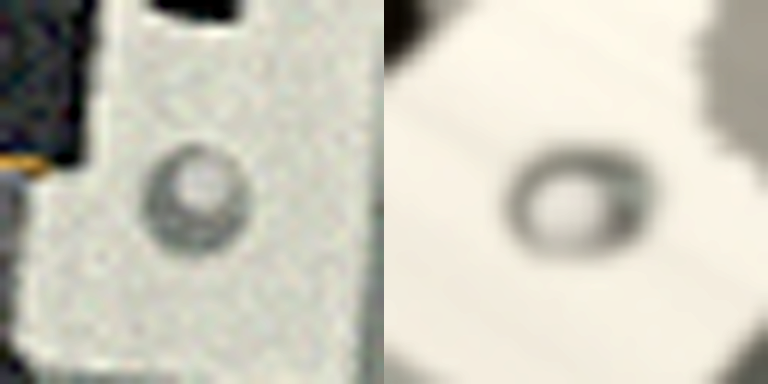

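Run:
```python
from h import *
X=np.array([.9922,-.1248]);Y=np.array([.1248,.9922])
for n,u0,v0,h,s in(('t4',261,198,(196,200),(204,183)),('s4',243-32,294,(580,203),(566,208))):
    g=np.load(n+'.npz');c={k:g[k] for k in('K','k1','T')};c['k1']=float(c['k1'])
    f=lambda p:[((p[0]+.5)/12-.5+u0-16,(p[1]+.5)/12-.5+v0-16)]
    H=onplane(f(h),c,.163)[0]*1000;S=onplane(f(s),c,.159)[0]*1000;d=(S-H)[:2]
    print(n,H,S,'seat dx,dy',d@X,d@Y)
```

```text
t4 [ 506.34148547 -127.14851553  163.        ] [ 509.53819256 -128.00170118  159.        ] seat dx,dy 3.2782503414201405 -0.44758175058519767
s4 [515.31753966 -34.51893997 163.        ] [518.52699562 -35.45570589 159.        ] seat dx,dy 3.301330599740356 -0.5289190464334672
```

Call:
{"name": "move_arm", "arguments": {"commands": [[[0,0.05,-0.15,0],[0,0,-0.18,0],[0,0,0,0],[0.3,0,0,0],[0.3,0,0,0],[0.2,0,0,0],[0.1,0,0,0],[0,0,0,0]]]}}

```text
clock: 5.75
tool_pos: [0.5506, -0.0898, 0.1755]
orientation: [42.5, 90.0, -144.7]
force: [-0.6, -0.4, -4.4]
opening: 0.0133
```

Run:
```python
from h import *
for n in('top','side'):
    p,d,c=shot(n);np.savez(n+'5.npz',p=p,d=d,**c)
    P=cloud(d,c);m=(d>0)&(P[...,2]>.145)&(P[...,2]<.172)&(P[...,0]>.49)&(P[...,0]<.6)&(P[...,1]<-.03)&(P[...,1]>-.145)
    print(n,np.percentile(P[m][:,2],[10,50,90]).round(4),m.sum())
go([.5515,-.0863,.174],-7.2)
```

```text
top [0.1514 0.154  0.1566] 1057
side [0.1533 0.1546 0.1562] 2610
tool [ 0.5507 -0.0898  0.1757] axes y [-0.126 -0.992  0.   ] z [-0.992  0.126 -0.   ] F [ 0.3 -0.5 -3.6] q6 -18.1
spin 3.141 shift before spin [ 0.17 -0.35 -0.04] after [0.17 0.35 0.04]
spin -0.0 shift before spin [ 0.17 -0.35 -0.04] after [ 0.17 -0.35 -0.04]
```

Call:
{"name": "move_arm", "arguments": {"commands": [[[0.1,0,0,0],[0,0,0,0],[0,0,0,0]]]}}

```text
clock: 6.15
tool_pos: [0.5508, -0.0898, 0.175]
orientation: [-177.0, 90.0, -4.2]
force: [-2.3, 0.2, -0.6]
opening: 0.0135
```

Call:
{"name": "move_arm", "arguments": {"commands": [[[0,0,0,0],[0,0,0,0],[0,0,0,0],[-1,0,0,0],[-2,0,0,0],[-2,0,0,0],[-2,0,0,0],[-1,0,0,0]]], "jaw": 4.5}}

```text
clock: 6.95
tool_pos: [0.5516, -0.0898, 0.2573]
orientation: [-173.7, 89.8, -0.9]
force: [-0.0, -0.2, 0.6]
opening: 0.0451
```

Run:
```python
from h import *
for n in('top','side'):
    p,d,c=shot(n,n+'6.png');np.savez(n+'6.npz',p=p,d=d,**c)
    P=cloud(d,c);m=(d>0)&(P[...,2]>.145)&(P[...,2]<.172)&(P[...,0]>.49)&(P[...,0]<.65)&(P[...,1]<-.03)&(P[...,1]>-.145)
    q=P[m];print(n,np.percentile(q[:,2],[10,50,90]).round(4),m.sum())
    A=np.c_[q[:,:2]-[.57,-.09],np.ones(len(q))];print(np.linalg.lstsq(A,q[:,2],rcond=None)[0].round(4))
    m=(d>0)&(P[...,2]>.2)&(P[...,2]<.22)&(P[...,0]>.6)&(P[...,0]<.71)&(P[...,1]<-.07)&(P[...,1]>-.13);q=P[m]
    if len(q)>20: print('tee',np.median(q,0),cv2.minAreaRect(np.float32(q[:,:2]*1000)))
X=np.array([.9922,-.1248]);t=np.array([583.3,-90.2])+70*X;print(t)
go([t[0]/1e3,t[1]/1e3,.25],-97.2)
t=np.load('side6.npz')['p']
cv2.imwrite('pics/v6.png',cv2.resize(t[190:340,120:320],None,fx=4,fy=4,interpolation=cv2.INTER_CUBIC)[:,:,::-1])
```

```text
top [0.151  0.1534 0.156 ] 1761
[ 0.0042 -0.0015  0.1535]
side [0.1526 0.154  0.1558] 5107
[ 0.0014 -0.0036  0.1545]
tee [ 0.64859817 -0.09413617  0.21055284] ((651.94482421875, -96.99771118164062), (15.120473861694336, 70.69534301757812), 83.82317352294922)
[652.754 -98.936]
tool [ 0.5515 -0.0897  0.2564] axes y [-0.126 -0.992 -0.001] z [-0.992  0.126 -0.003] F [-0.3  0.2 -0.4] q6 -18.1
spin -1.571 shift before spin [  0.68  -0.36 -10.16] after [ 0.68 10.16 -0.36]
spin 1.571 shift before spin [  0.68  -0.36 -10.16] after [  0.68 -10.16   0.36]
```

View pics/v6.png

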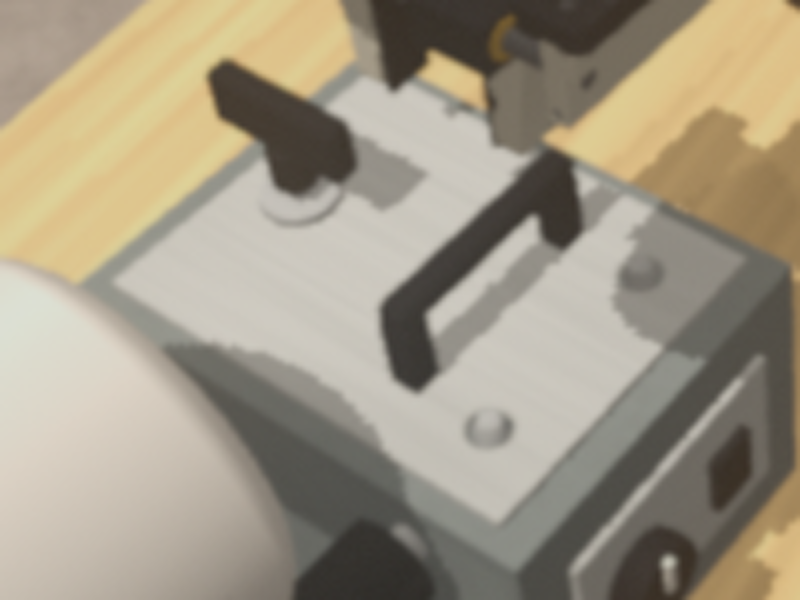

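Call:
{"name": "move_arm", "arguments": {"commands": [[[0,0,-2,-0.14],[0,0,0,-0.14],[0,0,0,-0.14],[0,0,0,-0.14],[0,0,0,-0.14],[0,0,0,-0.14],[0,0,0,-0.14],[0,0,0,-0.14]]]}}

```text
clock: 7.85
tool_pos: [0.5699, -0.0922, 0.2533]
orientation: [-57.9, 89.9, 179.4]
force: [-0.5, -0.7, 0.6]
opening: 0.0449
```

Call:
{"name": "move_arm", "arguments": {"commands": [[[0,0,0,-0.14],[0,0,0,-0.14],[0,0,0,-0.14],[0,0,0,-0.03],[0,2.5,0,0],[0,3,0,0],[0,2.6,-0.3,0],[0,0,0,0]]]}}

```text
clock: 8.65
tool_pos: [0.6529, -0.0996, 0.2518]
orientation: [-75.8, 89.8, -173.1]
force: [0.1, 0.5, -0.5]
opening: 0.045
```

Run:
```python
from h import *
p,d,c=shot('wrist','w7.png');P=cloud(d,c)
m=(d>0)&(P[...,2]>.2)&(P[...,2]<.225)&(P[...,0]>.6)&(P[...,0]<.71)&(P[...,1]<-.06)&(P[...,1]>-.14);q=P[m]
print(len(q),np.median(q,0),cv2.minAreaRect(np.float32(q[:,:2]*1000)))
go([.6525,-.0983,.187],-97.2)
p,d,c=shot('side');P=cloud(d,c)
m=(d>0)&(P[...,2]>.2)&(P[...,2]<.225)&(P[...,0]>.6)&(P[...,0]<.71)&(P[...,1]<-.06)&(P[...,1]>-.14);q=P[m]
print(len(q),np.median(q,0),cv2.minAreaRect(np.float32(q[:,:2]*1000)))
```

```text
1848 [ 0.65633778 -0.0991802   0.2111744 ] ((652.9791259765625, -98.62760162353516), (13.672564506530762, 68.62545776367188), 83.07667541503906)
tool [ 0.6515 -0.0995  0.252 ] axes y [ 0.992 -0.127 -0.003] z [-0.127 -0.992  0.001] F [-1.   0.3 -0.9] q6 74.5
spin -0.002 shift before spin [ 6.5   0.1  -0.13] after [ 6.5   0.11 -0.13]
spin 3.14 shift before spin [ 6.5   0.1  -0.13] after [ 6.5  -0.11  0.13]
402 [ 0.64736204 -0.09423709  0.21042077] ((651.2451782226562, -97.0767822265625), (14.643898010253906, 69.76345825195312), 82.58094024658203)
```

View pics/w7.png

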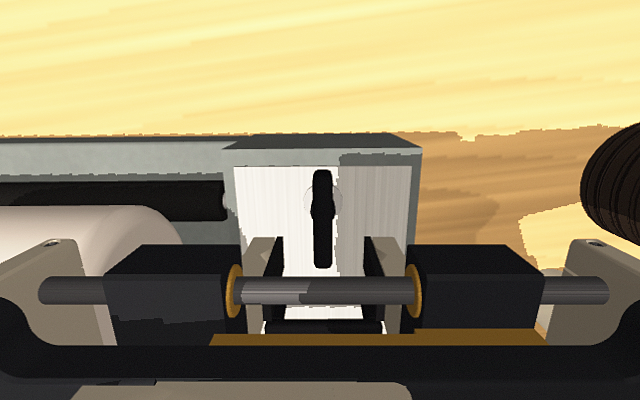

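Call:
{"name": "move_arm", "arguments": {"commands": [[[1,0.1,-0.1,0],[1.5,0,0,0],[1.5,0,0,0],[1.4,0,0,0],[0.6,0,0,0],[0.4,0,0,0],[0,0,0,0]]]}}

```text
clock: 9.45
tool_pos: [0.6522, -0.0986, 0.1903]
orientation: [-72.4, 90.0, -169.7]
force: [0.9, -0.9, 0.1]
opening: 0.0454
```

Call:
{"name": "move_arm", "arguments": {"commands": [[[0,0,0,0],[0,0,0,0],[0,0,0,0],[0,0,0,0],[0,0,0,0],[0,0,0,0]]], "jaw": 0}}

```text
clock: 10.05
tool_pos: [0.6524, -0.0987, 0.1908]
orientation: [80.6, 90.0, -16.7]
force: [-0.7, 0.4, 0.7]
opening: 0.0137
```

Call:
{"name": "move_arm", "arguments": {"commands": [[[0.3,0,0,0],[0.3,0,0,0],[0.3,0,0,0],[0.3,0,0,0],[0.1,0,0,0],[0,0,0,0],[0,0,0,0]]]}}

```text
clock: 10.75
tool_pos: [0.6525, -0.0987, 0.1792]
orientation: [78.0, 89.9, -19.2]
force: [-4.1, 1.2, 9.4]
opening: 0.0136
```

Call:
{"name": "move_arm", "arguments": {"commands": [[[0.1,0,0,0],[0.1,0,0,0],[0,0,0,0],[0,0,0,0]]]}}

```text
clock: 11.15
tool_pos: [0.6524, -0.0987, 0.1774]
orientation: [80.4, 89.9, -16.9]
force: [-5.0, 1.2, 11.0]
opening: 0.0137
```

Call:
{"name": "move_arm", "arguments": {"commands": [[[0,0,0,0.08],[0,0,0,0.14],[0,0,0,0.14],[0,0,0,0.14],[0,0,0,0.14],[0,0,0,0.14],[0,0,0,0.14],[0,0,0,0.14]]]}}

```text
clock: 11.95
tool_pos: [0.6525, -0.0986, 0.1775]
orientation: [146.5, 89.9, -11.8]
force: [-4.4, 1.8, 11.6]
opening: 0.0139
```

Call:
{"name": "move_arm", "arguments": {"commands": [[[0,0,0,0.14],[0,0,0,0.14],[0,0,0,0.14],[0,0,0,0.09],[0,0,0,0],[0,0,0,0]]]}}

```text
clock: 12.55
tool_pos: [0.6526, -0.0986, 0.1775]
orientation: [176.1, 89.9, -11.1]
force: [-4.5, 1.9, 10.8]
opening: 0.0138
```

Run:
```python
from h import *
print(get_obs()['moment'],get_obs()['opening']);go([.6525,-.0983,.187],-7.2)
```

```text
[ 0.79390763  1.74991357 -0.00956873] 0.013812319516197052
tool [ 0.6526 -0.0986  0.1775] axes y [-0.125 -0.992  0.   ] z [-0.992  0.125 -0.002] F [-4.5  1.9 10.8] q6 -15.5
spin 3.142 shift before spin [-0.95 -0.03  0.01] after [-0.95  0.03 -0.01]
spin -0.0 shift before spin [-0.95 -0.03  0.01] after [-0.95 -0.03  0.01]
```

Call:
{"name": "move_arm", "arguments": {"commands": [[[-0.2,0,0,0],[-0.2,0,0,0],[-0.2,0,0,0],[-0.2,0,0,0],[-0.1,0,0,0],[0,0,0,0],[0,0,0,0]]]}}

```text
clock: 13.25
tool_pos: [0.6525, -0.0986, 0.1857]
orientation: [179.0, 89.9, -8.2]
force: [-1.6, 0.5, 7.9]
opening: 0.0136
```

Call:
{"name": "move_arm", "arguments": {"commands": [[[0,0,0,0],[0,0,0,0],[0,0,0,0],[-1,0,0,0],[-2,0,0,0],[-3,0,0,0],[-3,0,0,0],[0,0,0,0]]], "jaw": 4.5}}

```text
clock: 14.05
tool_pos: [0.6545, -0.0991, 0.2805]
orientation: [-177.9, 89.5, -5.1]
force: [0.2, -0.0, 0.6]
opening: 0.0452
```

Call:
{"name": "move_arm", "arguments": {"commands": [[[-2,0,0,0],[0,0,4,0],[0,0,4,0],[0,0,4,0],[0,0,4,0],[0,4,0,0],[0,4,0,0],[0,0,0,0]]]}}

```text
clock: 14.85
tool_pos: [0.4826, -0.1606, 0.2954]
orientation: [155.9, 89.9, -31.4]
force: [0.1, -0.0, 0.1]
opening: 0.0451
```

Run:
```python
from h import *
out=[]
for n in('top','side'):
    p,d,c=shot(n);P=cloud(d,c)
    m=(d>0)&(P[...,2]>.145)&(P[...,2]<.172)&(P[...,0]>.5)&(P[...,0]<.67)&(P[...,1]<-.03)&(P[...,1]>-.145)
    print(n,np.percentile(P[m][:,2],[10,50,90]).round(4))
    m=(d>0)&(P[...,2]>.19)&(P[...,2]<.22)&(P[...,0]>.6)&(P[...,0]<.71)&(P[...,1]<-.03)&(P[...,1]>-.16);q=P[m]
    if len(q)>20: print('tee',len(q),np.percentile(q[:,2],[50,90]),cv2.minAreaRect(np.float32(q[:,:2]*1000)))
    v,u=(90,180) if n=='top' else (190,120)
    out.append(cv2.resize(p[v:v+150,u:u+130],None,fx=3,fy=3,interpolation=cv2.INTER_CUBIC))
cv2.imwrite('pics/v9.png',np.hstack(out)[:,:,::-1]);print(get_obs()['clock'],get_obs()['force'])
```

```text
top [0.1515 0.1539 0.1587]
tee 255 [0.20575637 0.20849014] ((653.134521484375, -99.8543930053711), (71.44161224365234, 15.083995819091797), 83.78955841064453)
side [0.1526 0.154  0.156 ]
tee 558 [0.20403302 0.20773852] ((651.4303588867188, -96.61714172363281), (70.85191345214844, 15.975810050964355), 82.06523132324219)
14.95 [ 0.40365571 -0.10124729  0.35011088]
```

View pics/v9.png

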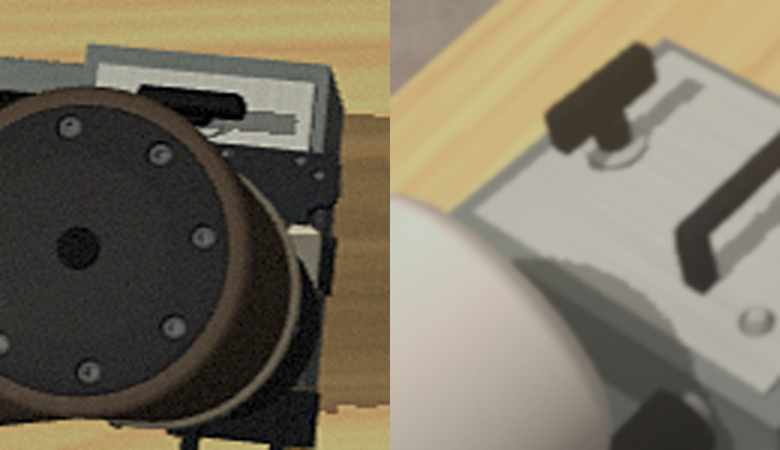

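```bash
python3 -c "
from plant import close_job;print(close_job())"
```

```text
the job is handed in; nothing more can be done
None
```

The drive cover is home over both studs and locked. I handed the job in at about 15 s with the gripper clear and touching nothing. I slid the cover home by its bow handle, correcting the last 3.3 mm from views of the holes over the studs. Then I lowered it, pressed the T-handle about 13 mm, turned it 90° clockwise, let it up and released.

Last checks, none of which disagreed:
- **Cover:** it lies flat. Its top reads 154 mm above the bench in both cameras, and after it was lowered a stud showed in each hole.
- **T-handle:** the wing lies across the cover, within about 1° of square to the housing. Its top is about 5 mm below the up position, as it should be when locked.
- **Bystanders:** the pot, slip jar and brush were never touched. I did not measure their positions again afterwards.
- **Wrist force:** readings stayed below about 13 N.

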